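Clamp the half-carved panel in the jig with the ratchet knob

ROBOT

A 7-joint arm with a two-finger parallel gripper is mounted at the origin on the work surface. World frame = base frame: x ahead of the robot, y to its left, z up, the work surface at z = 0. Lengths are in m, angles in rad, forces in N, time in s.
With the tool pointing down it reaches from about 0.425 to 0.825 m from the base axis. Payload 3.6 kg.
Tool frame: the origin (TCP) lies between the finger pads; the fingertips stand 22 mm ahead of it and the grasp point (between the pads) lies 3 mm ahead of it; z points along the fingers, y is the line along which they close (so a half turn about z gives the same grasp; the last joint's range is limited). The gripper opens to 85 mm and grips with 20 to 120 N. Pads are 22 mm wide; open, the fingers measure 114 mm over their backs; the gripper's body (76 mm by 85 mm) begins 54 mm behind the grasp point. The pads swing forward as they close: fully open they stand 13 mm farther back than shut.
Start: joints at [-1.194, 0.615, -0.013, 1.423, 0.008, 1.103, -0.04], TCP at [0.255, 0.598, 0.226] pointing down, gripper open.
Joint ranges: [-3.12, 3.12], [-0.3, 2.06], [-1.34, 1.32], [0.26, 2.42], [-1.36, 4.5], [0.01, 1.98], [-2.84, 2.84]. Speed limits (rad/s): [2.79, 2.79, 3.14, 3.14, 3.14, 3.14, 3.14].

INTERFACE

Orientations are given as a 3x3 rotation matrix whose columns are the frame's x, y, z axes.
In Python, from bench import manip gives the robot as it stands.
- The arm moves only by the tool send_rows, never from a script. Its argument "increments" is a list of rows, each a list of 7 numbers: the finger opening in m, from 0 to 0.0854, then the shift along the world's x, y, z in m, then the turn, a rotation vector about the world's x, y, z in units of 6 degrees (1.0 is 6 degrees). A call has 1 to 8 rows; each row is the pose to reach, as a shift and turn from the pose commanded when the call began; what a row does not reach only later rows make up. A row lasts 1/12 s, in which the tool goes at most 41.7 mm and 7.16 degrees, less where a joint would pass 70% of its speed; a pose out of reach is approached as far as the arm can. A call with a gripper value outside its range is refused whole. The fingers move at their own pace and stop on an object; the grip force is fixed at half the most. Time passes only in rows, so rows that repeat a pose let the fingers close. It gives the time, the measured TCP pose, the force, the opening and the grip force at its end, in the units of the state.
- manip.observe(): the state, without advancing time (a new reading comes with each control period).
- manip.get_image(name): name is "scene" or "top" or "wrist"; returns a dict with "img" (384x512x3 uint8, red, green, blue), "z_map" (384x512 float32, m along the optical axis (not along the pixel's ray), 0 where there is no reading), "camera_matrix" (3x3 intrinsics, pixels), "R" (3x3) and "t" (3): a world point X has camera coordinates R X + t. Camera axes: x right, y down, z forward; pixel columns grow to the right and rows downward; lengths in m; the calibration is good to about 2 mm. A picture is of the moment at which its call begins.
- manip.hand_in(): hands the job in; it is judged then, once.
Trained networks look in the newest picture that a camera, given by its name, has taken for a name from the list of things; names that differ only in an ending like _2 or _b are one class to them, and where a whole thing is asked for, a point or a joint stands for the part that bears it (a point fixed in the world has none). Each returns a list of dicts, best first, with "score" (0 to 1); they miss things now and then, are a little off and sometimes report something else, mostly with a low value. They report only what shows in the picture. A call takes as long as a camera call. They do not tell look-alikes from the thing itself.
- manip.search_frame(query, camera): "centre" ([x, y, z] in m, in world coordinates, good to about 4 mm: the middle of the surface that is visible of it).
- manip.place_of(query, camera): "centre" ([x, y, z] in m, in world coordinates, good to about 4 mm: a listed point, or the origin of a listed thing).
The state is a dict: "t": time; "joints": joint angles; "qd": joint speeds; "tau": joint torques, N m; "ee_pos": TCP position; "ee_rot": TCP orientation; "contact_force": force on the tool from outside, world axes, zero at the start; "moment": the same for the moment, N m; "gripper_width": finger opening in m; "grip_force": force on a finger pad.
Only numpy, scipy, OpenCV 4.12 (cv2) and the standard library are available. Lean on these libraries where they do the work, as an engineer would, in place of code of your own. Each camera call takes 0.05 s, during which the arm holds its last target. There are 200 camera calls.

TASK

Slide the carved panel fully home into the corner of the clamping jig, square against both fences and without shoving it hard, then tighten the jig's clamp on it with the ratchet knob, turning clockwise as seen from above, until the knob slips. Let it click at least twice so that the clamp is at its set torque, stop before it has clicked more than six times, and let go of the knob. The panel must stay home, and the tools and things lying around must be left where they are.

Things in the scene. Friction and masses are not known exactly. Their poses are not given: they have to be found in the camera images.
- jig: Clamping jig fixed to the bench: plywood base 200 (x) by 300 (y) mm, 18 mm thick, two beech fences 18 mm high on it and a grey cast gooseneck clamp. Origin: centre of the base's underside, z up. Back fence: face looks to -x at x = +75 mm. Left fence (x -55 to +75): face looks to -y at y = +90 mm. Clamp axis upright at x = +45, y = +68; column outside the left fence, arm up to 104 mm high.
- panel: Relief panel of reddish wood, 110 (x) by 150 (y) by 30 mm thick, 0.3 to 0.55 kg, loose on the jig's base, top 48 mm above the bench. Carved flower right, plain margin 45 mm wide at its left (+y) edge for the clamp's foot. Origin: centre of its underside. Starts 20 to 45 mm short of each fence, up to 0.12 rad askew. Too wide to grasp: push its front (-x) and right (-y) faces.
- home (a point): Where the panel's origin lies when the panel is fully home against both fences: on the jig's base, in the jig's frame x = +20, y = +15, z = +18 mm; axes as the jig's. The panel slides with 2 to 5 N and passes freely under the clamp's foot; pushes of 5 to 15 N seat it, more than 30 N from the fingers bruises the wood.
- knob (a point): Centre of the knurled ratchet knob on top of the clamp: upright axis, 40 mm diameter, 33 mm tall, top 16.5 mm above this point; a dark flange (50 mm diameter) 27 mm below it turns with the nut: its pale notch and the line on the knob's top part when the knob slips. Arm 38 mm below. The knob keeps its height. Clockwise from above lowers the foot 6 mm a turn; it starts 0.5 to 3.5 mm above the panel.
- ratchet (a joint): Clockwise slip of the knob past the clamp's nut, rad: near 0 while they turn together (free running 0.27 N m); then, with the foot pressing, it climbs over about 1 rad to 0.5 N m, and the knob slips: with each click, 0.524 rad apart, the torque sinks to about 0.05 and jumps back to 0.5 N m. Two clicks are complete at 0.79, six at 2.88, a seventh at 3.40. Slip begins 1.5 to 4.8 rad from the start.
- gouge: A carving gouge, 210 mm long, lying beside the jig on its right (-y) side: leave it alone. Origin: centre of its underside.
- stone: A sharpening stone in a wooden box, 150 by 50 mm, 28 mm high, lying behind the jig's back edge: leave it alone. Origin: centre of its underside.
- chisel: A carving chisel 200 mm long lying on the bench at the robot's left: leave it alone. Origin: centre of its underside.
- brush: A dusting brush 200 mm long lying on the bench at the robot's right: leave it alone. Origin: centre of its underside.
- mallet: A round wooden mallet 210 mm high standing on its head, on the left: leave it alone. Origin: centre of its underside.
- tin: A tin 72 mm across and 75 mm high, on the right: leave it alone. Origin: centre of its underside.
- offcut: A pale wooden offcut 90 by 45 by 35 mm beside the jig on its left (+y) side: leave it alone. Origin: centre of its underside.
Things that resemble listed ones, but are neither listed nor needed, are in the scene too. Of the things like the panel, leave any that is white; of the rest the larger one is meant.

How it is judged:
On the way, in this order (a step that is already met when the one before it is completed fails the run):
1. the panel is fully home against both fences (horizontal distance between panel and home below 0.002 m and angle between the x axis of panel and the x axis of home, either way round below 0.02 rad), for 0.2 s.
2. the clamp presses the panel at its set torque and the knob has clicked at least twice (value of joint ratchet above 0.78 rad and contact force between panel and jig above 250 N), for 0.1 s.
At the end, for the whole second after the job is handed in: The panel lies within 2 mm and 0.02 rad of home against both fences, clamped in the jig (contact force between jig and panel, foot and base together, above 250 N; about 500 N at the set torque), the knob has slipped two to six clicks (0.78 to 3.35 rad) and is let go (all of step 1 and all of step 2 and linear speed of panel below 0.02 m/s); the robot touches nothing.
It fails at once if the panel is shoved with more than 30 N (contact force between the fingers and panel above 30 N).
It fails at once if the knob is kept clicking beyond six clicks (value of joint ratchet above 3.35 rad).
It fails at once if a tool or thing lying around is moved by more than 30 mm (distance of any of gouge, stone, chisel, brush, mallet, tin, offcut from where it was at the start of the episode above 0.03 m).
It also fails if it takes over 72 s, if anything falls off the work surface, if the arm or the gripper's body presses on something with over 40 N, if the wrist force passes 120 N, or if a joint passes its speed limit or range.

## Working session

There is one attempt and no reset: what is moved stays moved. The work goes in short steps, Python scripts to look and compute and a tool call to move; the robot and the scene stay as the last step left them, time stands still between calls to the robot, and variables do not carry over. Pictures are saved under pics/ and viewed, at most 10 in all, crops included, and the job is handed in when it is done.

Besides the shell and the picture viewer there is one more tool, called after "Emit:" by a JSON object that holds its "api" and its "payload", one argument or row to a line. send_rows: Moves the arm, as the interface text tells. Its arguments: {"type":"object","properties":{"increments":{"type":"array","items":{"type":"array","items":{"type":"number"}}}},"required":["increments"]}

```bash
mkdir -p pics; python3 - <<'E'
from bench import manip
import cv2,numpy as np
o=manip.observe();print(o['t'],o['ee_pos'],o['ee_rot'],o['gripper_width'])
ims=[]
for c in ['scene','top']:
    d=manip.get_image(c);np.savez(f'{c}0.npz',**d);ims.append(d['img'][:,:,::-1])
    for q in ['jig','panel','knob']:
        for f in (manip.search_frame,manip.place_of):
            print(c,q,f.__name__,[(np.round(r['centre'],3).tolist(),round(r['score'],2)) for r in f(q,c)][:4])
    cv2.imwrite(f'pics/{c}0.png',cv2.resize(ims[-1],(800,600)))
E
```

```text
0.0 [0.25505366 0.59700474 0.2248343 ] [[-9.19620014e-01  3.92807841e-01 -1.01454862e-03]
 [ 3.92809151e-01  9.19616840e-01 -2.41636653e-03]
 [-1.61717209e-05 -2.62066300e-03 -9.99996566e-01]] 0.08564369275947287
scene jig call [([0.634, 0.014, 0.02], 0.79)]
scene jig call [([0.588, -0.06, -0.003], 0.86)]
scene panel call [([0.732, -0.397, 0.028], 0.85), ([0.357, 0.022, 0.024], 0.78), ([0.612, -0.074, 0.052], 0.59)]
scene panel call [([0.348, 0.014, -0.001], 0.86), ([0.722, -0.414, -0.003], 0.82)]
scene knob call [([0.636, 0.022, 0.157], 0.65)]
scene knob call [([0.638, -0.266, -0.0], 0.69), ([0.63, 0.014, 0.142], 0.62)]
top jig call [([0.59, -0.048, 0.019], 0.97)]
top jig call []
top panel call [([0.346, 0.011, 0.021], 0.95), ([0.582, -0.067, 0.048], 0.89), ([0.719, -0.412, 0.028], 0.79)]
top panel call [([0.726, -0.415, -0.002], 0.73), ([0.349, 0.009, -0.0], 0.64), ([0.586, -0.065, 0.017], 0.61)]
top knob call [([0.625, 0.016, 0.157], 0.56)]
top knob call [([0.625, 0.018, 0.141], 0.73)]
```

View pics/scene0.png

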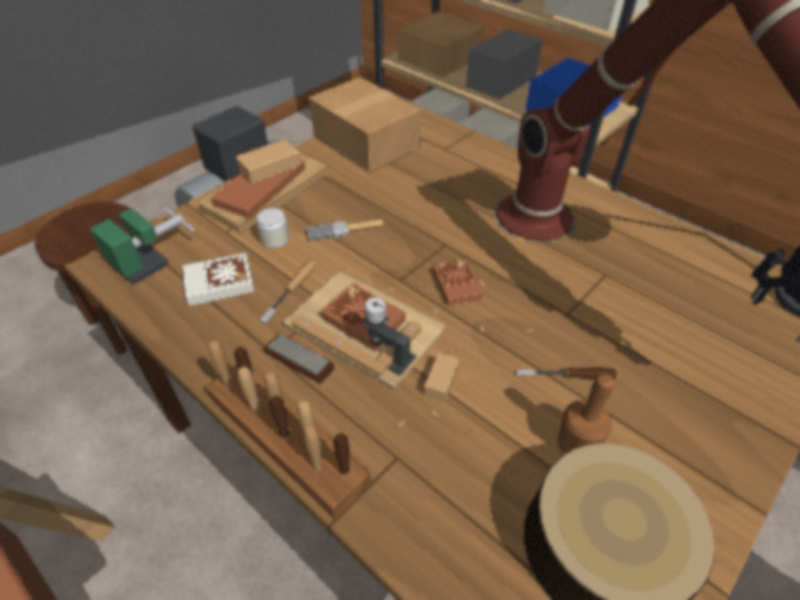

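View pics/top0.png

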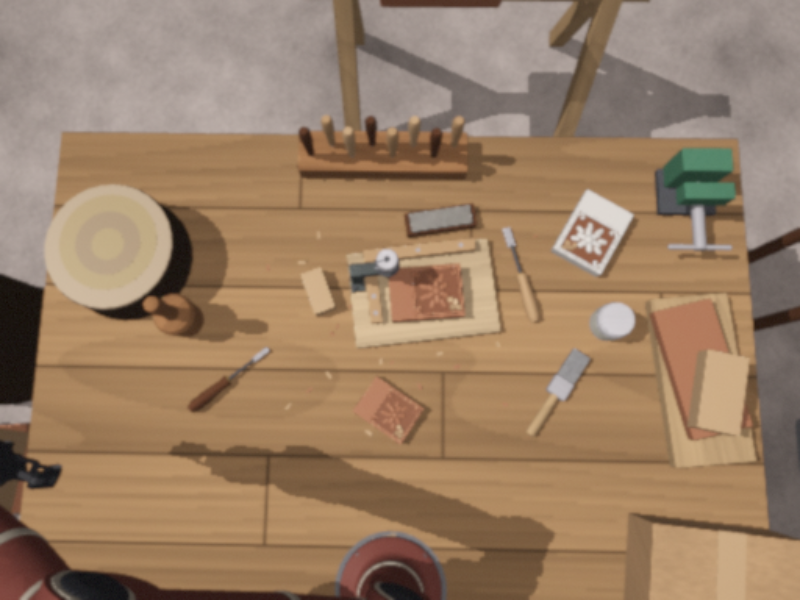

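Emit:
{"api": "send_rows", "payload": {
  "increments": [
    [0.085, 0.01, -0.03, 0.03, 0, 0, 0.5],
    [0.085, 0.02, -0.06, 0.06, 0, 0, 1],
    [0.085, 0.035, -0.09, 0.08, 0, 0, 1.5],
    [0.085, 0.05, -0.12, 0.1, 0, 0, 2],
    [0.085, 0.065, -0.155, 0.11, 0, 0, 2.5],
    [0.085, 0.08, -0.19, 0.12, 0, 0, 3],
    [0.085, 0.095, -0.225, 0.12, 0, 0, 3.5],
    [0.085, 0.11, -0.26, 0.12, 0, 0, 4]
  ]
}}

```text
t: 1.37
ee_pos: [0.3661, 0.3362, 0.3472]
ee_rot: [[-1.0, -0.018, 0.002], [-0.018, 1.0, 0.002], [-0.002, 0.002, -1.0]]
contact_force: [0.5, 0.7, 0.0]
gripper_width: 0.0851
grip_force: 0.0
```

Emit:
{"api": "send_rows", "payload": {
  "increments": [
    [0.085, 0.015, -0.038, 0, 0, 0, 0.2],
    [0.085, 0.03, -0.076, 0, 0, 0, 0.4],
    [0.085, 0.045, -0.114, 0, 0, 0, 0.6],
    [0.085, 0.06, -0.152, 0, 0, 0, 0.9],
    [0.085, 0.075, -0.19, 0, 0, 0, 0.9],
    [0.085, 0.09, -0.228, 0, 0, 0, 0.9],
    [0.085, 0.105, -0.266, 0, 0, 0, 0.9],
    [0.085, 0.12, -0.3, 0, 0, 0, 0.9]
  ]
}}

```text
t: 2.03
ee_pos: [0.4857, 0.0349, 0.3465]
ee_rot: [[-0.994, -0.108, 0.001], [-0.108, 0.994, -0.0], [-0.001, -0.001, -1.0]]
contact_force: [1.2, 0.2, -0.2]
gripper_width: 0.0853
grip_force: 0.0
```

```bash
python3 - <<'E'
from bench import manip
import cv2,numpy as np
o=manip.observe();print(o['t'],o['ee_pos'],o['ee_rot'],o['contact_force'])
d=manip.get_image('wrist');np.savez('wrist1.npz',**d)
print('cam',-d['R'].T@d['t'],d['R'],d['camera_matrix'])
for q in ['jig','panel','knob']:
    print(q,[(np.round(r['centre'],3).tolist(),round(r['score'],2)) for r in manip.place_of(q,'wrist')][:4])
cv2.imwrite('pics/w1.png',cv2.resize(d['img'][:,:,::-1],(800,600)))
E
```

```text
2.0333 [0.48566708 0.03486164 0.34649592] [[-9.94183275e-01 -1.07696856e-01  1.00100455e-03]
 [-1.07697367e-01  9.94183613e-01 -4.70835513e-04]
 [-9.44474818e-04 -5.75902347e-04 -9.99999388e-01]] [ 1.22847516  0.17628317 -0.22468898]
cam [0.40430009 0.02689805 0.49389814] [[-1.08128706e-01  9.94136844e-01 -3.44696406e-04]
 [ 9.43963148e-01  1.02780240e-01  3.13639599e-01]
 [ 3.11836109e-01  3.35880631e-02 -9.49542039e-01]] [[274.48023647   0.         254.83297739]
 [  0.         274.48023647 190.07524117]
 [  0.           0.           1.        ]]
jig []
panel [([0.348, 0.012, -0.003], 0.95), ([0.722, -0.419, 0.001], 0.95), ([0.585, -0.065, 0.021], 0.88)]
knob [([0.628, 0.017, 0.139], 0.9)]
```

View pics/w1.png

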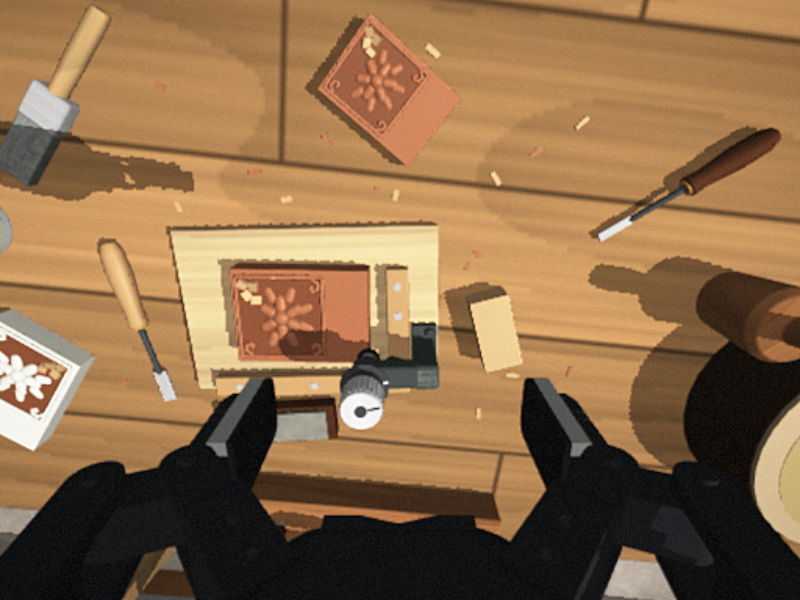

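```bash
cat > h.py <<'E'
import numpy as np,cv2
def cloud(d):
    K=d['camera_matrix'];z=d['z_map'];v,u=np.indices(z.shape)
    p=np.stack([(u-K[0,2])/K[0,0]*z,(v-K[1,2])/K[1,1]*z,z],-1)
    w=(p-d['t'])@d['R'];w[z==0]=np.nan;return w
def edge(P,ax,sgn,rng,step=.004):
    # outermost points along axis ax per slice of other axis -> robust line fit
    o=1-ax;out=[]
    for s in np.arange(rng[0],rng[1],step):
        q=P[(P[:,o]>=s)&(P[:,o]<s+step)]
        if len(q)>3:out.append([s+step/2,np.percentile(sgn*q[:,ax],98)*sgn])
    a=np.array(out);m=np.ones(len(a),bool)
    for _ in range(4):
        c=np.polyfit(a[m,0],a[m,1],1);r=a[:,1]-np.polyval(c,a[:,0]);m=abs(r)<max(.0015,1.5*np.median(abs(r)))
    return c,m.sum(),np.std(r[m])
E
python3 - <<'E'
import numpy as np;from h import *
d=np.load('wrist1.npz');w=cloud(d).reshape(-1,3);w=w[~np.isnan(w[:,0])]
box=(w[:,0]>.45)&(w[:,0]<.72)&(w[:,1]>-.24)&(w[:,1]<.13)
w=w[box]
h,e=np.histogram(w[:,2],np.arange(-.01,.17,.004));print([(round(a*1000),int(b)) for a,b in zip(e,h) if b>20])
P=w[(w[:,2]>.040)&(w[:,2]<.056)];B=w[(w[:,2]>.012)&(w[:,2]<.024)];F=w[(w[:,2]>.030)&(w[:,2]<.041)]
for n,Q in (('P',P),('B',B),('F',F)):
    print(n,len(Q),np.round(np.percentile(Q,[1,50,99],axis=0),3).tolist())
print('P minrect',cv2.minAreaRect(P[:,:2].astype(np.float32)*1000))
print('B minrect',cv2.minAreaRect(B[:,:2].astype(np.float32)*1000))
pr=np.percentile(P,[5,95],axis=0)
print('P front',edge(P,0,-1,(pr[0,1],pr[1,1])),'right',edge(P,1,-1,(pr[0,0],pr[1,0])),'left',edge(P,1,1,(pr[0,0],.59)))
print('B front',edge(B,0,-1,(-.18,.07)),'right',edge(B,1,-1,(.52,.66)),'left',edge(B,1,1,(.51,.58)))
K=w[(w[:,2]>.15)&(w[:,2]<.165)];print('knob top',len(K),K.mean(0),cv2.minEnclosingCircle(K[:,:2].astype(np.float32)*1000))
E
```

```text
[(-6, 160), (-2, 8565), (2, 166), (6, 101), (10, 118), (14, 4608), (18, 3529), (22, 204), (26, 255), (30, 231), (34, 1575), (38, 85), (42, 102), (46, 4120), (50, 898), (54, 77), (58, 33), (62, 27), (74, 33), (78, 28), (82, 54), (86, 54), (90, 57), (94, 80), (98, 437), (110, 40), (114, 184), (118, 29), (122, 21), (130, 33), (134, 40), (138, 39), (142, 34), (146, 39), (150, 49), (154, 182), (158, 373)]
P 5200 [[0.529, -0.137, 0.043], [0.582, -0.063, 0.048], [0.642, 0.065, 0.054]]
B 8277 [[0.48, -0.21, 0.015], [0.537, -0.085, 0.018], [0.714, 0.086, 0.022]]
F 1877 [[0.524, -0.162, 0.031], [0.615, 0.006, 0.036], [0.699, 0.126, 0.04]]
P minrect ((583.0894775390625, -26.291831970214844), (110.667724609375, 224.46652221679688), 5.324275970458984)
B minrect ((604.095703125, -35.4737548828125), (232.1315460205078, 340.73974609375), 7.4144606590271)
P front (array([-0.09110396,  0.52642207]), np.int64(34), np.float64(0.0003847436492793016)) right (array([ 0.0826338 , -0.18250883]), np.int64(19), np.float64(0.0008222430293940964)) left (array([ 0.07195314, -0.03361922]), np.int64(14), np.float64(0.0005495809996864156))
B front (array([-0.13015558,  0.48374796]), np.int64(58), np.float64(0.0006287057152903043)) right (array([ 0.11760712, -0.27500687]), np.int64(32), np.float64(0.0006174938998791402)) left (array([ 0.2589289 , -0.05730447]), np.int64(12), np.float64(0.0007567833111150639))
knob top 604 [0.62343938 0.01583829 0.15770259] ((626.3863525390625, 15.819855690002441), 20.72687339782715)
```

Emit:
{"api": "send_rows", "payload": {
  "increments": [
    [0.085, 0.005, -0.036, -0.015, 0, 0, 0.16],
    [0.085, 0.01, -0.072, -0.03, 0, 0, 0.16],
    [0.085, 0.0145, -0.1, -0.06, 0, 0, 0.16],
    [0.085, 0.0145, -0.109, -0.1, 0, 0, 0.16],
    [0.085, 0.0145, -0.109, -0.14, 0, 0, 0.16],
    [0.085, 0.0145, -0.109, -0.18, 0, 0, 0.16],
    [0.085, 0.0145, -0.109, -0.22, 0, 0, 0.16],
    [0.085, 0.0145, -0.109, -0.25, 0, 0, 0.16]
  ]
}}

```text
t: 2.9
ee_pos: [0.4987, -0.0686, 0.0935]
ee_rot: [[-0.992, -0.129, -0.002], [-0.129, 0.992, 0.002], [0.002, 0.002, -1.0]]
contact_force: [-0.4, 0.0, -0.6]
gripper_width: 0.0849
grip_force: 0.0
```

Emit:
{"api": "send_rows", "payload": {
  "increments": [
    [0.085, 0, 0, -0.02, 0, 0, 0],
    [0.085, 0, 0, -0.035, 0, 0, 0],
    [0.085, 0, 0, -0.045, 0, 0, 0],
    [0.085, 0, 0, -0.05, 0, 0, 0],
    [0.085, 0, 0, -0.05, 0, 0, 0]
  ]
}}

```text
t: 3.32
ee_pos: [0.4998, -0.07, 0.0455]
ee_rot: [[-0.992, -0.128, -0.001], [-0.128, 0.992, 0.001], [0.001, 0.001, -1.0]]
contact_force: [0.5, 0.4, 0.1]
gripper_width: 0.0852
grip_force: 0.0
```

```bash
python3 - <<'E'
from bench import manip
import cv2,numpy as np
o=manip.observe();print(o['t'],o['ee_pos'],o['contact_force'],o['gripper_width'])
d=manip.get_image('wrist');np.savez('wrist2.npz',**d)
cv2.imwrite('pics/w2.png',cv2.resize(d['img'][:,:,::-1],(800,600)))
E
```

```text
3.3167 [ 0.49976655 -0.07004748  0.04548961] [0.46790031 0.40900457 0.13842332] 0.08518325687391352
```

View pics/w2.png

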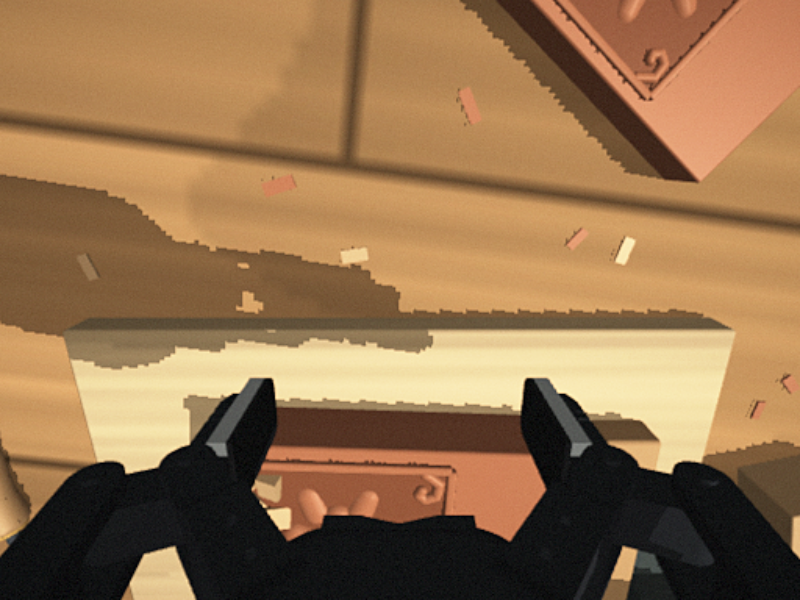

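Emit:
{"api": "send_rows", "payload": {
  "increments": [
    [0.085, 0.008, 0.001, 0, 0, 0, 0],
    [0.085, 0.014, 0.0018, 0, 0, 0, 0],
    [0.085, 0.017, 0.0022, 0, 0, 0, 0],
    [0.085, 0.02, 0.0026, 0, 0, 0, 0],
    [0.085, 0.023, 0.003, 0, 0, 0, 0],
    [0.085, 0.026, 0.0034, 0, 0, 0, 0],
    [0.085, 0.029, 0.0037, 0, 0, 0, 0],
    [0.085, 0.032, 0.0041, 0, 0, 0, 0]
  ]
}}

```text
t: 4.03
ee_pos: [0.532, -0.0672, 0.046]
ee_rot: [[-0.992, -0.126, -0.0], [-0.126, 0.992, -0.0], [0.0, -0.0, -1.0]]
contact_force: [0.3, 0.6, 0.2]
gripper_width: 0.0852
grip_force: 0.0
```

Emit:
{"api": "send_rows", "payload": {
  "increments": [
    [0.085, 0.002, 0.0003, 0, 0, 0, 0],
    [0.085, 0.004, 0.0005, 0, 0, 0, 0],
    [0.085, 0.006, 0.0008, 0, 0, 0, 0],
    [0.085, 0.007, 0.0009, 0, 0, 0, 0],
    [0.085, 0.008, 0.001, 0, 0, 0, 0]
  ]
}}

```text
t: 4.45
ee_pos: [0.5399, -0.0662, 0.046]
ee_rot: [[-0.992, -0.126, -0.0], [-0.126, 0.992, -0.0], [0.0, -0.0, -1.0]]
contact_force: [-0.2, -0.4, 1.0]
gripper_width: 0.0853
grip_force: 0.0
```

```bash
python3 - <<'E'
from bench import manip
import cv2,numpy as np
from h import *
d=manip.get_image('wrist');np.savez('wrist3.npz',**d)
print(manip.observe()['contact_force'])
w=cloud(d);
for v in range(225,330,8): print(v,[np.round(w[v,u],3).tolist() for u in (200,255,310)])
cv2.imwrite('pics/w3.png',cv2.resize(d['img'][:,:,::-1],(800,600)))
E
```

```text
[-0.90909305 -0.28103725 -0.23288621]
225 [[0.534, -0.099, 0.043], [0.531, -0.066, 0.04], [0.528, -0.032, 0.038]]
233 [[0.537, -0.098, 0.047], [0.533, -0.066, 0.048], [0.528, -0.034, 0.048]]
241 [[0.54, -0.097, 0.051], [0.537, -0.066, 0.049], [0.534, -0.033, 0.047]]
249 [[0.547, -0.097, 0.049], [0.543, -0.065, 0.048], [0.539, -0.032, 0.048]]
257 [[0.553, -0.097, 0.048], [0.549, -0.064, 0.048], [0.545, -0.031, 0.048]]
265 [[0.558, -0.097, 0.048], [0.554, -0.063, 0.048], [0.551, -0.03, 0.047]]
273 [[0.563, -0.096, 0.049], [0.559, -0.063, 0.049], [0.555, -0.029, 0.049]]
281 [[0.568, -0.096, 0.05], [0.566, -0.062, 0.048], [0.561, -0.028, 0.049]]
289 [[0.576, -0.096, 0.048], [0.571, -0.061, 0.049], [0.568, -0.026, 0.048]]
297 [[0.58, -0.095, 0.051], [0.575, -0.061, 0.051], [0.573, -0.025, 0.048]]
305 [[0.585, -0.094, 0.052], [0.584, -0.06, 0.048], [0.58, -0.024, 0.047]]
313 [[0.592, -0.094, 0.052], [0.59, -0.059, 0.049], [0.586, -0.023, 0.048]]
321 [[0.599, -0.094, 0.051], [0.595, -0.058, 0.05], [0.592, -0.022, 0.048]]
329 [[0.607, -0.094, 0.049], [0.603, -0.057, 0.049], [0.599, -0.02, 0.047]]
```

View pics/w3.png

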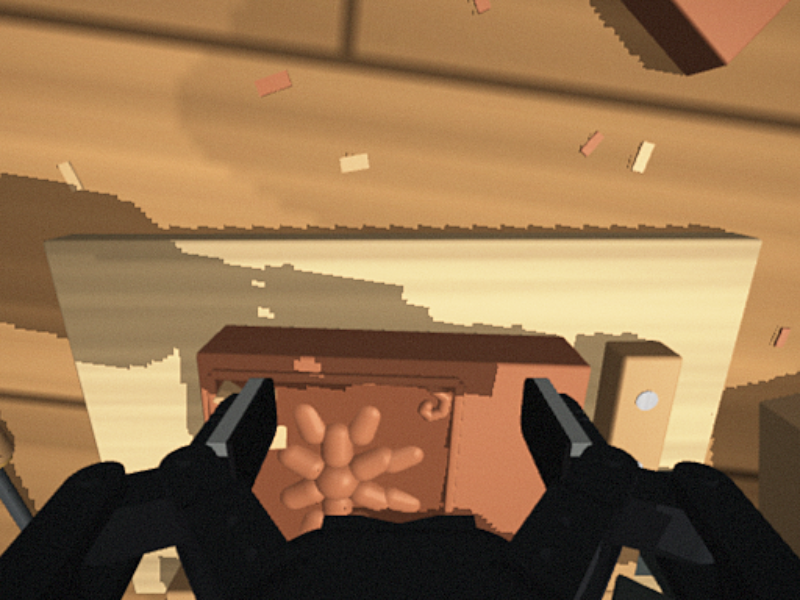

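```bash
python3 - <<'E'
import numpy as np
from h import *
w=cloud(np.load('wrist3.npz'))
for v in (243,246,250,260,270,280,290): print(v,[np.round(w[v,u],3).tolist() for u in (150,160,165,170,340,350,360)])
m=(w[...,2]>.055)&(w[...,2]<.11);u=np.indices(m.shape)[1]
for lo,hi in ((0,200),(300,512)):
    q=w[m&(u>=lo)&(u<hi)];print(len(q),np.nanmin(q,0),np.nanmax(q,0))
E
```

```text
243 [[0.546, -0.127, 0.05], [0.534, -0.115, 0.069], [0.534, -0.113, 0.068], [0.533, -0.11, 0.069], [0.522, -0.024, 0.07], [0.522, -0.019, 0.069], [0.531, -0.004, 0.049]]
246 [[0.55, -0.128, 0.047], [0.534, -0.114, 0.072], [0.533, -0.111, 0.072], [0.533, -0.109, 0.072], [0.522, -0.025, 0.073], [0.521, -0.02, 0.073], [0.534, -0.003, 0.048]]
250 [[0.551, -0.127, 0.049], [0.533, -0.112, 0.077], [0.534, -0.111, 0.074], [0.536, -0.109, 0.072], [0.524, -0.025, 0.073], [0.522, -0.021, 0.075], [0.536, -0.002, 0.048]]
260 [[0.533, -0.114, 0.085], [0.534, -0.11, 0.084], [0.536, -0.109, 0.08], [0.54, -0.108, 0.073], [0.529, -0.024, 0.075], [0.522, -0.024, 0.085], [0.521, -0.019, 0.085]]
270 [[0.534, -0.112, 0.092], [0.536, -0.109, 0.088], [0.54, -0.108, 0.081], [0.545, -0.108, 0.075], [0.534, -0.023, 0.076], [0.525, -0.025, 0.089], [0.522, -0.022, 0.092]]
280 [[0.533, -0.109, 0.1], [0.541, -0.108, 0.089], [0.545, -0.108, 0.083], [0.55, -0.107, 0.076], [0.538, -0.023, 0.078], [0.529, -0.024, 0.091], [0.522, -0.025, 0.099]]
290 [[0.538, -0.109, 0.1], [0.544, -0.107, 0.091], [0.551, -0.108, 0.083], [0.555, -0.107, 0.078], [0.543, -0.022, 0.079], [0.533, -0.024, 0.092], [0.526, -0.024, 0.1]]
2665 [ 0.53069646 -0.13783722  0.06383492] [ 0.55563792 -0.10612611  0.10998743]
3020 [ 0.51791546 -0.02578612  0.05513283] [0.62661225 0.06652213 0.10999002]
```

Emit:
{"api": "send_rows", "payload": {
  "increments": [
    [0.05, -0.02, -0.0026, 0, 0, 0, 0],
    [0.05, -0.04, -0.0051, 0, 0, 0, 0],
    [0.05, -0.04, -0.0051, 0, 0, 0, 0],
    [0.05, -0.04, -0.0051, 0, 0, 0, 0],
    [0.05, -0.04, -0.0051, 0, 0, 0, 0],
    [0.05, -0.04, -0.0051, 0, 0, 0, 0]
  ]
}}

```text
t: 5.0
ee_pos: [0.5011, -0.0712, 0.0462]
ee_rot: [[-0.992, -0.126, 0.002], [-0.126, 0.992, -0.0], [-0.002, -0.0, -1.0]]
contact_force: [0.6, 0.4, -0.2]
gripper_width: 0.0499
grip_force: 0.0
```

```bash
cat >> h.py <<'E'
def tips(w,pos,R):
    q=(w.reshape(-1,3)-pos)@R
    q=q[(abs(q[:,1])<.075)&(abs(q[:,0])<.02)&(q[:,2]>-.06)&(q[:,2]<.03)]
    for s in (-1,1):
        a=q[q[:,1]*s>0.0]
        print(s,len(a),'zmax',np.round(np.percentile(a[:,2],[50,95,99,100]),4),'inner y',np.round(np.percentile(abs(a[:,1]),[1,50,99]),4),'x',np.round(np.percentile(a[:,0],[1,99]),4))
E
python3 - <<'E'
from bench import manip
from h import *
d=manip.get_image('wrist');o=manip.observe();print(o['t'],o['ee_pos'],o['gripper_width'],o['contact_force'])
w=cloud(d)
w[(w[...,2]<.05)&(w[...,0]>.523)]=np.nan; 
tips(w[230:],o['ee_pos'],o['ee_rot'])
cv2.imwrite('pics/w4.png',d['img'][200:,:,::-1])
E
```

```text
5.05 [ 0.50103095 -0.07112919  0.04611213] 0.050003914597404754 [0.08072885 0.09814099 0.2599675 ]
-1 4014 zmax [-0.0316  0.029   0.0295  0.03  ] inner y [0.0019 0.0289 0.0717] x [-0.0188  0.0148]
1 4281 zmax [-0.0283  0.029   0.0294  0.03  ] inner y [0.0017 0.0308 0.0732] x [-0.0195  0.0148]
```

View pics/w4.png

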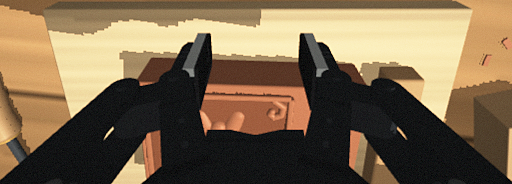

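```bash
python3 - <<'E'
from bench import manip
from h import *
d=manip.get_image('wrist');o=manip.observe()
w=cloud(d)
for v in range(228,262,3): print(v,[np.round((w[v,u]-o['ee_pos'])@o['ee_rot']*1000).tolist() for u in (200,204,208,302,306,310)])
E
```

```text
228 [[-5.0, -38.0, 29.0], [-5.0, -35.0, 29.0], [-5.0, -32.0, 29.0], [-5.0, 34.0, 28.0], [-4.0, 37.0, 28.0], [-5.0, 40.0, 28.0]]
231 [[-7.0, -38.0, 28.0], [-7.0, -35.0, 28.0], [-7.0, -32.0, 29.0], [-7.0, 34.0, 29.0], [-7.0, 37.0, 28.0], [-7.0, 40.0, 28.0]]
234 [[12.0, -29.0, -13.0], [12.0, -27.0, -14.0], [12.0, -25.0, -13.0], [12.0, 26.0, -14.0], [12.0, 29.0, -13.0], [12.0, 31.0, -13.0]]
237 [[12.0, -28.0, -17.0], [12.0, -26.0, -16.0], [11.0, -24.0, -15.0], [12.0, 26.0, -16.0], [13.0, 28.0, -18.0], [12.0, 30.0, -17.0]]
240 [[12.0, -28.0, -21.0], [12.0, -25.0, -21.0], [10.0, -24.0, -16.0], [11.0, 26.0, -19.0], [12.0, 28.0, -19.0], [12.0, 30.0, -20.0]]
243 [[12.0, -27.0, -22.0], [12.0, -25.0, -23.0], [8.0, -24.0, -16.0], [9.0, 26.0, -18.0], [12.0, 27.0, -24.0], [12.0, 29.0, -23.0]]
246 [[12.0, -27.0, -26.0], [12.0, -25.0, -26.0], [7.0, -24.0, -17.0], [8.0, 26.0, -20.0], [12.0, 26.0, -26.0], [12.0, 28.0, -27.0]]
249 [[12.0, -26.0, -29.0], [11.0, -24.0, -27.0], [5.0, -24.0, -17.0], [7.0, 26.0, -20.0], [12.0, 26.0, -29.0], [12.0, 28.0, -29.0]]
252 [[12.0, -26.0, -32.0], [10.0, -24.0, -28.0], [4.0, -24.0, -18.0], [5.0, 26.0, -20.0], [11.0, 26.0, -30.0], [12.0, 27.0, -31.0]]
255 [[12.0, -25.0, -35.0], [8.0, -24.0, -28.0], [2.0, -24.0, -19.0], [4.0, 26.0, -21.0], [9.0, 26.0, -30.0], [nan, nan, nan]]
258 [[12.0, -24.0, -38.0], [7.0, -24.0, -29.0], [1.0, -24.0, -19.0], [2.0, 26.0, -21.0], [9.0, 25.0, -32.0], [12.0, 26.0, -36.0]]
261 [[11.0, -24.0, -38.0], [5.0, -24.0, -29.0], [-1.0, -24.0, -19.0], [1.0, 26.0, -22.0], [7.0, 26.0, -31.0], [12.0, 26.0, -40.0]]
```

Emit:
{"api": "send_rows", "payload": {
  "increments": [
    [0.05, 0, 0, -0.012, 0, 0, 0],
    [0.05, 0, 0, -0.022, 0, 0, 0],
    [0.05, 0, 0, -0.028, 0, 0, 0],
    [0.05, 0, 0, -0.03, 0, 0, 0],
    [0.05, 0.005, 0.0006, -0.03, 0, 0, 0],
    [0.05, 0.01, 0.0013, -0.03, 0, 0, 0],
    [0.05, 0.012, 0.0015, -0.03, 0, 0, 0],
    [0.05, 0.013, 0.0017, -0.03, 0, 0, 0]
  ]
}}

```text
t: 5.77
ee_pos: [0.5142, -0.0695, 0.0164]
ee_rot: [[-0.992, -0.126, 0.002], [-0.126, 0.992, -0.0], [-0.002, -0.0, -1.0]]
contact_force: [0.5, 0.4, 0.0]
gripper_width: 0.0499
grip_force: 0.0
```

Emit:
{"api": "send_rows", "payload": {
  "increments": [
    [0.05, 0.002, 0.0003, 0, 0, 0, 0],
    [0.05, 0.004, 0.0005, 0, 0, 0, 0],
    [0.05, 0.006, 0.0008, 0, 0, 0, 0],
    [0.05, 0.008, 0.001, 0, 0, 0, 0],
    [0.05, 0.01, 0.0013, 0, 0, 0, 0],
    [0.05, 0.012, 0.0015, 0, 0, 0, 0]
  ]
}}

```text
t: 6.27
ee_pos: [0.5237, -0.0685, 0.0159]
ee_rot: [[-0.992, -0.125, -0.003], [-0.125, 0.992, -0.0], [0.003, 0.0, -1.0]]
contact_force: [-2.5, -1.1, 1.1]
gripper_width: 0.0498
grip_force: 1.1
```

Emit:
{"api": "send_rows", "payload": {
  "increments": [
    [0.05, 0.002, 0.0003, 0, 0, 0, 0],
    [0.05, 0.004, 0.0005, 0, 0, 0, 0],
    [0.05, 0.006, 0.0008, 0, 0, 0, 0],
    [0.05, 0.008, 0.001, 0, 0, 0, 0],
    [0.05, 0.01, 0.0013, 0, 0, 0, 0],
    [0.05, 0.012, 0.0015, 0, 0, 0, 0],
    [0.05, 0.014, 0.0018, 0, 0, 0, 0],
    [0.05, 0.016, 0.002, 0, 0, 0, 0]
  ]
}}

```text
t: 6.93
ee_pos: [0.5411, -0.0658, 0.0159]
ee_rot: [[-0.992, -0.126, 0.0], [-0.126, 0.992, 0.0], [-0.0, 0.0, -1.0]]
contact_force: [-1.5, -0.1, -0.7]
gripper_width: 0.0501
grip_force: 0.6
```

```bash
python3 - <<'E'
from bench import manip
import cv2,numpy as np
o=manip.observe();print(o['t'],o['ee_pos'],o['contact_force'])
d=manip.get_image('wrist');np.savez('wrist5.npz',**d)
cv2.imwrite('pics/w5.png',cv2.resize(d['img'][:,:,::-1],(800,600)))
E
```

```text
6.9333 [ 0.54113347 -0.06584021  0.0159064 ] [-1.53071661 -0.05597418 -0.74851487]
```

View pics/w5.png

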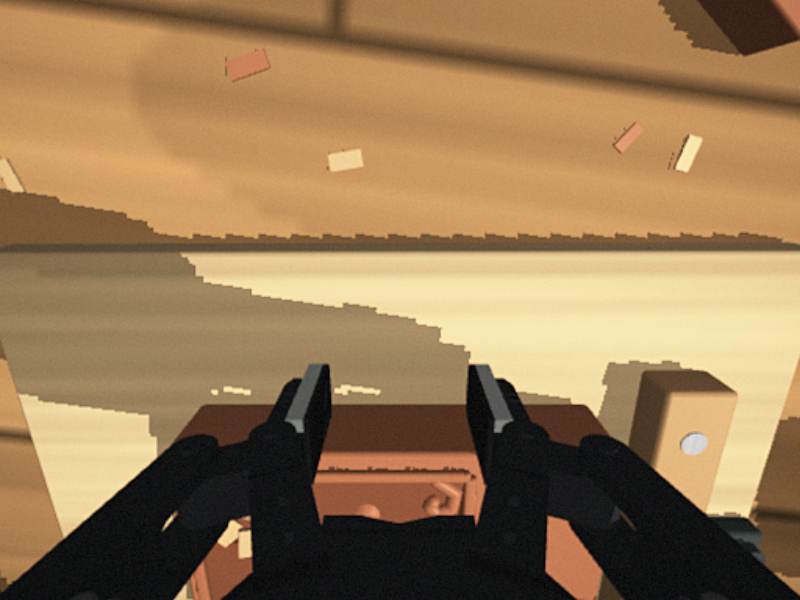

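Emit:
{"api": "send_rows", "payload": {
  "increments": [
    [0.05, 0.001, 0.0001, 0, 0, 0, 0],
    [0.05, 0.002, 0.0003, 0, 0, 0, 0],
    [0.05, 0.003, 0.0004, 0, 0, 0, 0],
    [0.05, 0.004, 0.0005, 0, 0, 0, 0]
  ]
}}

```text
t: 7.32
ee_pos: [0.5449, -0.0656, 0.016]
ee_rot: [[-0.992, -0.126, -0.0], [-0.126, 0.992, -0.0], [0.0, 0.0, -1.0]]
contact_force: [-1.1, 0.3, 0.1]
gripper_width: 0.0502
grip_force: 0.7
```

Emit:
{"api": "send_rows", "payload": {
  "increments": [
    [0.05, 0.0005, 0.0001, 0, 0, 0, 0],
    [0.05, 0.001, 0.0001, 0, 0, 0, 0],
    [0.05, 0.0015, 0.0002, 0, 0, 0, 0]
  ]
}}

```text
t: 7.57
ee_pos: [0.5461, -0.0655, 0.016]
ee_rot: [[-0.992, -0.126, -0.001], [-0.126, 0.992, -0.0], [0.001, -0.0, -1.0]]
contact_force: [-2.1, 0.0, 1.2]
gripper_width: 0.0503
grip_force: 1.4
```

Emit:
{"api": "send_rows", "payload": {
  "increments": [
    [0.05, 0.0005, 0.0001, 0, 0, 0, 0],
    [0.05, 0.001, 0.0001, 0, 0, 0, 0],
    [0.05, 0.0015, 0.0002, 0, 0, 0, 0],
    [0.05, 0.002, 0.0003, 0, 0, 0, 0]
  ]
}}

```text
t: 7.9
ee_pos: [0.5461, -0.0655, 0.0159]
ee_rot: [[-0.992, -0.126, -0.005], [-0.126, 0.992, -0.0], [0.005, 0.001, -1.0]]
contact_force: [-7.5, -1.2, 4.8]
gripper_width: 0.0498
grip_force: 3.4
```

Emit:
{"api": "send_rows", "payload": {
  "increments": [
    [0.05, 0.0005, 0.0001, 0, 0, 0, 0],
    [0.05, 0.001, 0.0001, 0, 0, 0, 0],
    [0.05, 0.0015, 0.0002, 0, 0, 0, 0]
  ]
}}

```text
t: 8.15
ee_pos: [0.546, -0.0654, 0.0158]
ee_rot: [[-0.992, -0.125, -0.008], [-0.125, 0.992, -0.0], [0.008, 0.001, -1.0]]
contact_force: [-8.4, -1.8, 7.1]
gripper_width: 0.05
grip_force: 4.3
```

```bash
python3 - <<'E'
from bench import manip
import numpy as np
o=manip.observe();print(np.round(o['joints'],3))
ex=np.array([.992,.127]);ey=np.array([-.127,.992])
print(np.array([.5915,-.055])+.020*ex-.118*ey, o['ee_pos'])
E
```

```text
[ 0.018  0.759  0.096  1.9   -0.137  0.497  1.905]
[ 0.626326 -0.169516] [ 0.54602783 -0.06543468  0.0157799 ]
```

Emit:
{"api": "send_rows", "payload": {
  "increments": [
    [0.05, -0.008, -0.001, 0, 0, 0, 0],
    [0.05, -0.02, -0.0026, 0.01, 0, 0, 0],
    [0.05, -0.02, -0.0026, 0.04, 0, 0, 0],
    [0.05, -0.02, -0.0026, 0.07, 0, 0, 0]
  ]
}}

```text
t: 8.48
ee_pos: [0.5298, -0.0674, 0.086]
ee_rot: [[-0.992, -0.125, 0.0], [-0.125, 0.992, 0.0], [-0.0, 0.0, -1.0]]
contact_force: [1.5, -0.0, 0.1]
gripper_width: 0.0502
grip_force: 0.0
```

Emit:
{"api": "send_rows", "payload": {
  "increments": [
    [0.05, 0, -0.015, 0.02, 0, 0, -1.1],
    [0.05, 0, -0.035, 0.03, 0, 0, -2.2],
    [0.05, 0.01, -0.055, 0.03, 0, 0, -3.3],
    [0.05, 0.025, -0.075, 0.03, 0, 0, -4.4],
    [0.05, 0.04, -0.09, 0.03, 0, 0, -5.5],
    [0.05, 0.055, -0.1, 0.03, 0, 0, -6.6],
    [0.05, 0.07, -0.102, 0.03, 0, 0, -7.7],
    [0.05, 0.08, -0.102, 0.03, 0, 0, -8.8]
  ]
}}

```text
t: 9.15
ee_pos: [0.6129, -0.1712, 0.1166]
ee_rot: [[-0.695, 0.719, 0.006], [0.719, 0.695, -0.002], [-0.006, 0.002, -1.0]]
contact_force: [-0.1, 1.0, -0.2]
gripper_width: 0.0499
grip_force: 0.0
```

Emit:
{"api": "send_rows", "payload": {
  "increments": [
    [0.05, 0.005, 0, 0, 0, 0, -1.1],
    [0.05, 0.01, 0, 0, 0, 0, -2.2],
    [0.05, 0.016, 0, 0, 0, 0, -3.3],
    [0.05, 0.016, 0, 0, 0, 0, -4.4],
    [0.05, 0.016, 0, 0, 0, 0, -5.5],
    [0.05, 0.016, 0, 0, 0, 0, -6.2],
    [0.05, 0.016, 0, 0, 0, 0, -6.2],
    [0.05, 0.016, 0, 0, 0, 0, -6.2]
  ]
}}

```text
t: 9.82
ee_pos: [0.6269, -0.1693, 0.1161]
ee_rot: [[-0.129, 0.992, 0.002], [0.992, 0.129, -0.001], [-0.001, 0.002, -1.0]]
contact_force: [0.4, -0.8, -0.9]
gripper_width: 0.0503
grip_force: 0.0
```

```bash
python3 - <<'E'
from bench import manip
from h import *
d=manip.get_image('wrist');o=manip.observe();print(np.round(o['joints'],3),o['ee_pos'],o['ee_rot'])
np.savez('wrist6.npz',**d)
cv2.imwrite('pics/w6.png',cv2.resize(d['img'][:,:,::-1],(800,600)))
E
```

```text
[-0.083  0.788  0.569  1.562 -0.494  0.937  0.777] [ 0.62665981 -0.16937293  0.11611882] [[-1.28258716e-01  9.91739197e-01  1.75144531e-03]
 [ 9.91740493e-01  1.28259738e-01 -4.83807142e-04]
 [-7.04450424e-04  1.67492675e-03 -9.99998349e-01]]
```

View pics/w6.png

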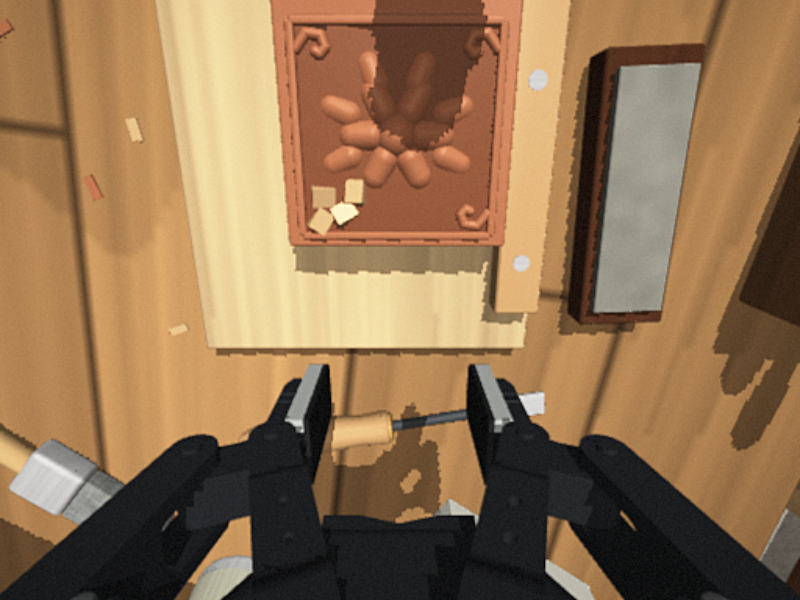

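```bash
python3 - <<'E'
from h import *
d=np.load('wrist6.npz');w=cloud(d)
ex=np.array([.9918,.128]);ey=np.array([-.128,.9918])
q=w[:200].reshape(-1,3);q=q[~np.isnan(q[:,0])]
r=q[:,:2]-[.5915,-.055];J=np.c_[r@ex,r@ey,q[:,2]]
P=J[(J[:,2]>.043)&(J[:,2]<.056)]
print('panel right',edge(P,1,-1,(-.02,.06)),'front',edge(P,0,-1,(-.06,0.0)))
B=J[(J[:,2]>.012)&(J[:,2]<.024)&(J[:,1]<-.05)]
print('base right',edge(B,1,-1,(-.06,.05)),'front',edge(B,0,-1,(-.12,-.05)))
E
```

```text
panel right (array([ 0.00100841, -0.07775449]), np.int64(20), np.float64(8.09762881268147e-05)) front (array([ 0.00110926, -0.03427957]), np.int64(15), np.float64(0.00012911493723462866))
base right (array([-0.00327551, -0.12617024]), np.int64(28), np.float64(0.0003061561775133165)) front (array([-0.04734294, -0.10223975]), np.int64(18), np.float64(0.0004989657947754272))
```

Emit:
{"api": "send_rows", "payload": {
  "increments": [
    [0.05, 0, 0, -0.035, 0, 0, 0],
    [0.05, 0, 0, -0.065, 0, 0, 0],
    [0.05, 0, 0, -0.085, 0, 0, 0],
    [0.05, 0, 0, -0.095, 0, 0, 0],
    [0.05, -0.0006, 0.005, -0.1, 0, 0, 0],
    [0.05, -0.0015, 0.012, -0.1, 0, 0, 0],
    [0.05, -0.0024, 0.019, -0.1, 0, 0, 0],
    [0.05, -0.0031, 0.024, -0.1, 0, 0, 0]
  ]
}}

```text
t: 10.53
ee_pos: [0.624, -0.1441, 0.0175]
ee_rot: [[-0.127, 0.992, 0.003], [0.992, 0.127, 0.0], [0.0, 0.003, -1.0]]
contact_force: [0.4, 0.2, 1.0]
gripper_width: 0.0501
grip_force: 0.0
```

Emit:
{"api": "send_rows", "payload": {
  "increments": [
    [0.05, -0.0003, 0.002, 0, 0, 0, 0],
    [0.05, -0.0005, 0.004, 0, 0, 0, 0],
    [0.05, -0.0008, 0.006, 0, 0, 0, 0],
    [0.05, -0.001, 0.008, 0, 0, 0, 0],
    [0.05, -0.0013, 0.01, 0, 0, 0, 0],
    [0.05, -0.0015, 0.012, 0, 0, 0, 0],
    [0.05, -0.0018, 0.014, 0, 0, 0, 0],
    [0.05, -0.002, 0.016, 0, 0, 0, 0]
  ]
}}

```text
t: 11.2
ee_pos: [0.6206, -0.1296, 0.016]
ee_rot: [[-0.126, 0.992, -0.0], [0.992, 0.126, -0.0], [-0.0, -0.0, -1.0]]
contact_force: [0.4, -2.0, 1.1]
gripper_width: 0.0499
grip_force: 1.2
```

Emit:
{"api": "send_rows", "payload": {
  "increments": [
    [0.05, -0.0001, 0.001, 0, 0, 0, 0],
    [0.05, -0.0003, 0.002, 0, 0, 0, 0],
    [0.05, -0.0004, 0.003, 0, 0, 0, 0],
    [0.05, -0.0005, 0.004, 0, 0, 0, 0]
  ]
}}

```text
t: 11.53
ee_pos: [0.6202, -0.1259, 0.0159]
ee_rot: [[-0.126, 0.992, -0.0], [0.992, 0.126, -0.001], [-0.001, -0.0, -1.0]]
contact_force: [0.8, -3.6, -0.2]
gripper_width: 0.0502
grip_force: 2.0
```

Emit:
{"api": "send_rows", "payload": {
  "increments": [
    [0.05, -0.0001, 0.0007, 0, 0, 0, 0],
    [0.05, -0.0002, 0.0014, 0, 0, 0, 0],
    [0.05, -0.0003, 0.002, 0, 0, 0, 0]
  ]
}}

```text
t: 11.78
ee_pos: [0.6203, -0.1259, 0.0161]
ee_rot: [[-0.125, 0.992, 0.001], [0.992, 0.125, -0.004], [-0.004, 0.001, -1.0]]
contact_force: [1.6, -6.6, -0.4]
gripper_width: 0.0501
grip_force: 3.3
```

Emit:
{"api": "send_rows", "payload": {
  "increments": [
    [0.05, -0.0001, 0.0007, 0, 0, 0, 0],
    [0.05, -0.0002, 0.0014, 0, 0, 0, 0],
    [0.05, -0.0003, 0.002, 0, 0, 0, 0]
  ]
}}

```text
t: 12.03
ee_pos: [0.6204, -0.1259, 0.0165]
ee_rot: [[-0.125, 0.992, 0.003], [0.992, 0.125, -0.007], [-0.008, 0.002, -1.0]]
contact_force: [2.1, -8.5, -0.8]
gripper_width: 0.05
grip_force: 4.4
```

Emit:
{"api": "send_rows", "payload": {
  "increments": [
    [0.05, 0.0013, -0.01, 0, 0, 0, 0],
    [0.05, 0.0035, -0.027, 0.005, 0, 0, 0],
    [0.05, 0.0045, -0.035, 0.03, 0, 0, 0],
    [0.05, 0.006, -0.047, 0.065, 0, 0, 0],
    [0.05, 0.006, -0.047, 0.1, 0, 0, 0],
    [0.05, 0.006, -0.047, 0.1, 0, 0, 0]
  ]
}}

```text
t: 12.53
ee_pos: [0.6293, -0.1704, 0.1231]
ee_rot: [[-0.125, 0.992, 0.011], [0.992, 0.125, -0.002], [-0.003, 0.011, -1.0]]
contact_force: [0.9, -0.6, -0.0]
gripper_width: 0.0498
grip_force: 0.0
```

```bash
python3 - <<'E'
from bench import manip
from h import *
d=manip.get_image('wrist');o=manip.observe();print(np.round(o['joints'],3),o['ee_pos'])
np.savez('wrist7.npz',**d);w=cloud(d)
ex=np.array([.9918,.128]);ey=np.array([-.128,.9918])
q=w[:230].reshape(-1,3);q=q[~np.isnan(q[:,0])]
r=q[:,:2]-[.5915,-.055];J=np.c_[r@ex,r@ey,q[:,2]]
P=J[(J[:,2]>.043)&(J[:,2]<.056)]
print('panel right',edge(P,1,-1,(-.02,.06)),'front',edge(P,0,-1,(-.05,0.02)))
F=J[(J[:,2]>.030)&(J[:,2]<.040)]
print('fence back outer',edge(F,0,1,(-.1,0)),'P back',edge(P,0,1,(-.05,.02)))
B=J[(J[:,2]>.012)&(J[:,2]<.024)&(J[:,1]<-.05)]
print('base right',edge(B,1,-1,(-.06,.05)))
img=d['img'][:,:,::-1];cv2.imwrite('pics/w7.png',cv2.resize(img,(800,600)))
E
```

```text
[-0.086  0.783  0.573  1.56  -0.497  0.94   0.775] [ 0.62781358 -0.16867421  0.11985064]
panel right (array([ 0.0100135 , -0.06029236]), np.int64(20), np.float64(0.00027232547789132267)) front (array([-0.00139515, -0.03530762]), np.int64(18), np.float64(0.0002142549369919773))
fence back outer (array([-2.01927504,  0.0622494 ]), np.int64(16), np.float64(0.01975750338380069)) P back (array([0.00036045, 0.06946157]), np.int64(18), np.float64(0.00019383104581675395))
base right (array([-0.00963962, -0.14957555]), np.int64(28), np.float64(0.0002143252588891388))
```

View pics/w7.png

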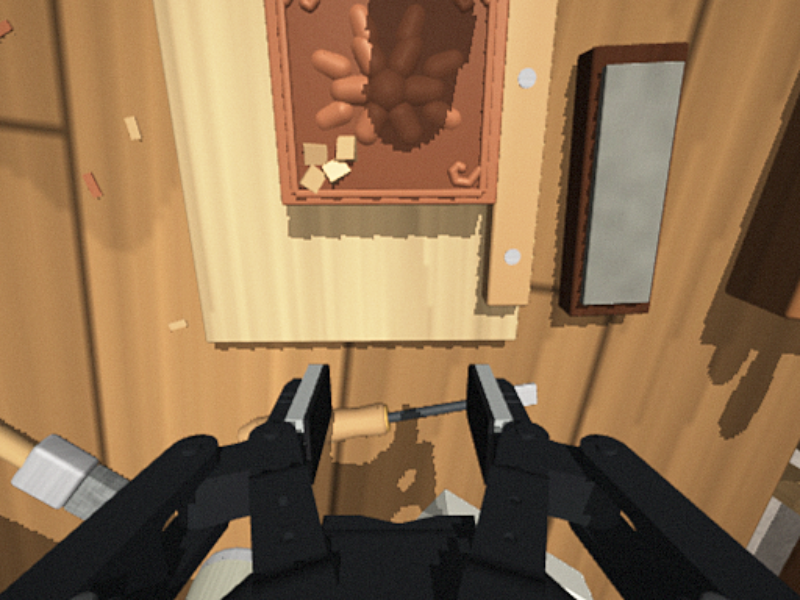

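Emit:
{"api": "send_rows", "payload": {
  "increments": [
    [0.05, -0.02, 0, 0.02, 0, 0, 1.1],
    [0.05, -0.045, 0, 0.03, 0, 0, 2.2],
    [0.05, -0.07, 0.01, 0.03, 0, 0, 3.3],
    [0.05, -0.09, 0.03, 0.03, 0, 0, 4.4],
    [0.05, -0.105, 0.055, 0.03, 0, 0, 5.5],
    [0.05, -0.111, 0.08, 0.03, 0, 0, 6.6],
    [0.05, -0.111, 0.1, 0.03, 0, 0, 7.7],
    [0.05, -0.111, 0.114, 0.03, 0, 0, 8.8]
  ]
}}

```text
t: 13.25
ee_pos: [0.5124, -0.0496, 0.1447]
ee_rot: [[-0.871, 0.491, -0.005], [0.491, 0.871, 0.004], [0.007, 0.001, -1.0]]
contact_force: [0.5, 0.1, -0.0]
gripper_width: 0.05
grip_force: 0.0
```

Emit:
{"api": "send_rows", "payload": {
  "increments": [
    [0.05, 0, 0, -0.01, 0, 0, 1.1],
    [0.05, 0, 0, -0.03, 0, 0, 2.2],
    [0.05, 0, 0, -0.05, 0, 0, 3.3],
    [0.05, 0, 0, -0.07, 0, 0, 4.4],
    [0.05, 0, 0, -0.09, 0, 0, 5.5],
    [0.05, 0, 0, -0.11, 0, 0, 6.2],
    [0.05, 0, 0, -0.125, 0, 0, 6.2],
    [0.05, 0, 0, -0.13, 0, 0, 6.2]
  ]
}}

```text
t: 13.92
ee_pos: [0.5114, -0.0525, 0.0129]
ee_rot: [[-0.992, -0.127, -0.008], [-0.127, 0.992, 0.003], [0.008, 0.004, -1.0]]
contact_force: [-0.4, 0.5, 0.1]
gripper_width: 0.05
grip_force: 0.0
```

Emit:
{"api": "send_rows", "payload": {
  "increments": [
    [0.05, 0.006, 0.0008, 0.002, 0, 0, 0],
    [0.05, 0.012, 0.0015, 0.002, 0, 0, 0],
    [0.05, 0.017, 0.0022, 0.002, 0, 0, 0],
    [0.05, 0.021, 0.0027, 0.002, 0, 0, 0],
    [0.05, 0.024, 0.0031, 0.002, 0, 0, 0],
    [0.05, 0.026, 0.0033, 0.002, 0, 0, 0],
    [0.05, 0.027, 0.0034, 0.002, 0, 0, 0],
    [0.05, 0.028, 0.0036, 0.002, 0, 0, 0]
  ]
}}

```text
t: 14.58
ee_pos: [0.5427, -0.0509, 0.0182]
ee_rot: [[-0.992, -0.126, -0.0], [-0.126, 0.992, -0.0], [0.0, -0.0, -1.0]]
contact_force: [0.3, 0.2, 0.3]
gripper_width: 0.05
grip_force: 0.0
```

Emit:
{"api": "send_rows", "payload": {
  "increments": [
    [0.05, 0.001, 0.0001, 0, 0, 0, 0],
    [0.05, 0.002, 0.0003, 0, 0, 0, 0],
    [0.05, 0.003, 0.0004, 0, 0, 0, 0]
  ]
}}

```text
t: 14.83
ee_pos: [0.544, -0.0506, 0.0178]
ee_rot: [[-0.992, -0.126, -0.003], [-0.126, 0.992, 0.0], [0.003, 0.001, -1.0]]
contact_force: [-3.5, 0.3, 0.9]
gripper_width: 0.05
grip_force: 1.2
```

Emit:
{"api": "send_rows", "payload": {
  "increments": [
    [0.05, 0.001, 0.0001, 0, 0, 0, 0],
    [0.05, 0.002, 0.0003, 0, 0, 0, 0],
    [0.05, 0.0025, 0.0003, 0, 0, 0, 0]
  ]
}}

```text
t: 15.08
ee_pos: [0.5441, -0.0506, 0.0175]
ee_rot: [[-0.992, -0.125, -0.009], [-0.125, 0.992, 0.0], [0.009, 0.001, -1.0]]
contact_force: [-7.7, -0.7, 5.4]
gripper_width: 0.0503
grip_force: 3.9
```

Emit:
{"api": "send_rows", "payload": {
  "increments": [
    [0.05, -0.006, -0.0008, 0, 0, 0, 0],
    [0.05, -0.02, -0.0025, 0, 0, 0, 0],
    [0.06, -0.03, -0.0038, 0.03, 0, 0, 0],
    [0.07, -0.03, -0.0038, 0.07, 0, 0, 0],
    [0.07, -0.03, -0.0038, 0.11, 0, 0, 1],
    [0.07, -0.03, -0.0038, 0.15, 0, 0, 2],
    [0.07, -0.03, -0.0038, 0.18, 0, 0, 3],
    [0.07, -0.03, -0.0038, 0.18, 0, 0, 4]
  ]
}}

```text
t: 15.75
ee_pos: [0.5237, -0.0544, 0.2053]
ee_rot: [[-0.852, -0.522, 0.018], [-0.523, 0.853, -0.001], [-0.015, -0.01, -1.0]]
contact_force: [1.3, 0.4, 0.0]
gripper_width: 0.0699
grip_force: 0.0
```

```bash
python3 - <<'E'
from bench import manip
from h import *
d=manip.get_image('wrist');o=manip.observe();print(np.round(o['joints'],3),o['ee_pos'],o['ee_rot'])
np.savez('wrist8.npz',**d);w=cloud(d)
q=w.reshape(-1,3);q=q[(abs(q[:,0]-.627)<.035)&(abs(q[:,1]-.017)<.035)]
K=q[(q[:,2]>.154)&(q[:,2]<.164)];print(len(K))
if len(K)>20:print(K.mean(0),cv2.minEnclosingCircle(K[:,:2].astype(np.float32)*1000),cv2.minAreaRect(K[:,:2].astype(np.float32)*1000))
print([(np.round(r['centre'],4).tolist(),round(r['score'],2)) for r in manip.place_of('knob','wrist')])
print(np.array([.5915,-.055])+.045*np.array([.9918,.128])+.068*np.array([-.128,.9918]))
E
```

```text
[ 0.042  0.442  0.029  1.828 -0.017  0.859  2.203] [ 0.52180956 -0.05428547  0.20229539] [[-8.50955975e-01 -5.25091331e-01  1.23702219e-02]
 [-5.25137208e-01  8.51017398e-01 -5.48604924e-04]
 [-1.02392063e-02 -6.96290241e-03 -9.99923335e-01]]
587
[0.61684371 0.00882496 0.15754005] ((621.8966064453125, 12.818787574768066), 19.800947189331055) ((617.18017578125, 8.45002555847168), (18.117116928100586, 39.33707809448242), 42.80796813964844)
[([0.6243, 0.0161, 0.1411], 0.67)]
[0.627427  0.0182024]
```

Emit:
{"api": "send_rows", "payload": {
  "increments": [
    [0.07, 0.02, 0.014, 0, 0, 0, 1],
    [0.07, 0.045, 0.03, 0, 0, 0, 2],
    [0.07, 0.07, 0.047, 0, 0, 0, 3],
    [0.07, 0.09, 0.061, 0, 0, 0, 4],
    [0.07, 0.105, 0.071, 0, 0, 0, 4.3],
    [0.07, 0.105, 0.071, 0, 0, 0, 4.3],
    [0.07, 0.105, 0.071, 0, 0, 0, 4.3]
  ]
}}

```text
t: 16.43
ee_pos: [0.6227, 0.0178, 0.1959]
ee_rot: [[-0.545, -0.838, -0.003], [-0.838, 0.545, 0.0], [0.001, 0.003, -1.0]]
contact_force: [-1.9, -0.4, -0.1]
gripper_width: 0.07
grip_force: 0.0
```

```bash
python3 - <<'E'
from bench import manip
from h import *
o=manip.observe();print(np.round(o['joints'],3),o['ee_pos'],o['ee_rot'],o['gripper_width'])
for c in ('top','scene'):
    d=manip.get_image(c);print(c,[(np.round(r['centre'],4).tolist(),round(r['score'],2)) for r in manip.place_of('knob',c)])
E
```

```text
[-0.009  0.602 -0.091  1.543  0.06   1.002  2.448] [0.6226971  0.01777729 0.19589893] [[-5.45205426e-01 -8.38297276e-01 -2.95306392e-03]
 [-8.38301353e-01  5.45207081e-01  2.82782277e-04]
 [ 1.37297575e-03  2.62973191e-03 -9.99995600e-01]] 0.06996254733834566
top []
scene [([0.6292, 0.0165, 0.1404], 0.65)]
```

Emit:
{"api": "send_rows", "payload": {
  "increments": [
    [0.07, 0.0045, -0.0005, 0, 0, 0, 1],
    [0.07, 0.0045, -0.0005, -0.015, 0, 0, 2],
    [0.07, 0.0045, -0.0005, -0.035, 0, 0, 2.6],
    [0.07, 0.0045, -0.0005, -0.055, 0, 0, 2.6],
    [0.07, 0.0045, -0.0005, -0.068, 0, 0, 2.6],
    [0.07, 0.0045, -0.0005, -0.076, 0, 0, 2.6],
    [0.07, 0.0045, -0.0005, -0.076, 0, 0, 2.6]
  ]
}}

```text
t: 17.22
ee_pos: [0.626, 0.0156, 0.1203]
ee_rot: [[-0.3, -0.954, -0.004], [-0.954, 0.3, -0.001], [0.002, 0.003, -1.0]]
contact_force: [-0.5, 0.4, -0.2]
gripper_width: 0.0702
grip_force: 0.0
```

Emit:
{"api": "send_rows", "payload": {
  "increments": [
    [0.06, 0, 0, 0, 0, 0, 0],
    [0.05, 0, 0, 0, 0, 0, 0],
    [0.045, 0, 0, 0, 0, 0, 0],
    [0.042, 0, 0, 0, 0, 0, 0],
    [0.042, 0, 0, 0, 0, 0, 0]
  ]
}}

```text
t: 17.63
ee_pos: [0.6281, 0.0166, 0.1228]
ee_rot: [[-0.299, -0.954, 0.001], [-0.954, 0.299, -0.0], [-0.0, -0.001, -1.0]]
contact_force: [-0.3, -0.1, -0.5]
gripper_width: 0.042
grip_force: 0.0
```

```bash
python3 - <<'E'
from bench import manip
from h import *
d=manip.get_image('wrist');o=manip.observe();print(np.round(o['joints'],3),o['ee_pos'],o['contact_force'],o['grip_force'],o['gripper_width'])
np.savez('wrist9.npz',**d)
cv2.imwrite('pics/w9.png',cv2.resize(d['img'][150:,60:452,::-1],None,fx=2,fy=2))
E
```

```text
[ 0.03   0.692 -0.154  1.606  0.13   0.853  2.663] [0.62792516 0.0165347  0.12254624] [ 0.78790757 -0.40430667  0.56292467] 0.0 0.042213266315218045
```

View pics/w9.png

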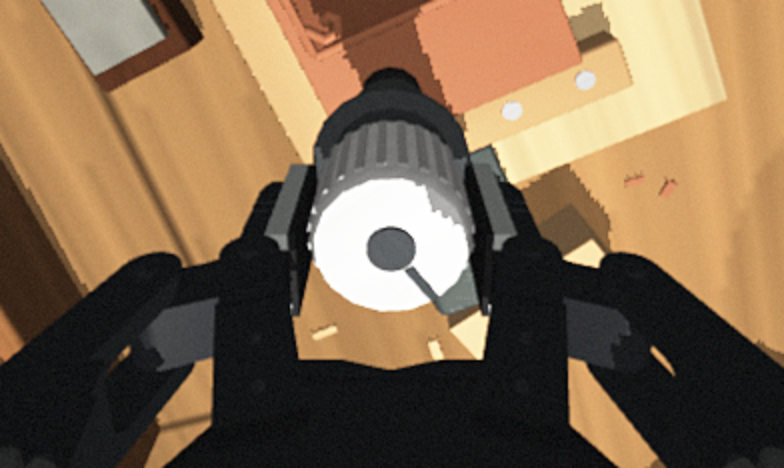

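Emit:
{"api": "send_rows", "payload": {
  "increments": [
    [0.042, 0, 0, -0.003, 0, 0, 0],
    [0.03, 0, 0, -0.003, 0, 0, 0],
    [0.03, 0, 0, -0.003, 0, 0, 0],
    [0.03, 0, 0, -0.003, 0, 0, 0],
    [0.03, 0, 0, -0.003, 0, 0, -0.5],
    [0.03, 0, 0, -0.003, 0, 0, -1.5],
    [0.03, 0, 0, -0.003, 0, 0, -2.5],
    [0.03, 0, 0, -0.003, 0, 0, -3.5]
  ]
}}

```text
t: 18.35
ee_pos: [0.6284, 0.0163, 0.1193]
ee_rot: [[-0.624, -0.782, 0.002], [-0.782, 0.624, -0.001], [-0.001, -0.002, -1.0]]
contact_force: [0.9, -1.5, 1.0]
gripper_width: 0.0385
grip_force: 59.9
```

```bash
cat > s.py <<'E'
from bench import manip
import numpy as np
o=manip.observe();R=o['ee_rot'];print(o['t'],'q7',round(o['joints'][6],3),'yaw',round(np.arctan2(-R[0,1],R[1,1]),3),np.round(o['ee_pos'],4),'F',np.round(o['contact_force'],1),'M',np.round(o['moment'],3),o['grip_force'],round(o['gripper_width'],4))
E
python3 s.py
```

```text
18.35 q7 2.37 yaw 0.897 [0.6284 0.0163 0.1193] F [ 0.9 -1.5  1. ] M [-0.087 -0.175  0.285] 59.921854734420776 0.0385
```

Emit:
{"api": "send_rows", "payload": {
  "increments": [
    [0.03, 0, 0, 0, 0, 0, -1],
    [0.03, 0, 0, 0, 0, 0, -2],
    [0.03, 0, 0, 0, 0, 0, -3],
    [0.03, 0, 0, 0, 0, 0, -4],
    [0.03, 0, 0, 0, 0, 0, -5],
    [0.03, 0, 0, 0, 0, 0, -6]
  ]
}}

```text
t: 18.85
ee_pos: [0.6288, 0.0157, 0.1193]
ee_rot: [[-0.964, -0.266, 0.003], [-0.266, 0.964, -0.002], [-0.002, -0.002, -1.0]]
contact_force: [1.2, -0.7, 1.3]
gripper_width: 0.0389
grip_force: 60.0
```

```bash
python3 s.py
```

```text
18.85 q7 1.876 yaw 0.269 [0.6288 0.0157 0.1193] F [ 1.2 -0.7  1.3] M [-0.236 -0.287  0.282] 59.99606251716614 0.0389
```

Emit:
{"api": "send_rows", "payload": {
  "increments": [
    [0.03, 0, 0, 0, 0, 0, -1],
    [0.03, 0, 0, 0, 0, 0, -2],
    [0.03, 0, 0, 0, 0, 0, -3],
    [0.03, 0, 0, 0, 0, 0, -4]
  ]
}}

```text
t: 19.18
ee_pos: [0.6288, 0.0152, 0.1193]
ee_rot: [[-0.989, 0.15, 0.003], [0.15, 0.989, -0.002], [-0.003, -0.002, -1.0]]
contact_force: [1.2, -2.2, 0.8]
gripper_width: 0.0389
grip_force: 60.0
```

```bash
python3 s.py
```

```text
19.1833 q7 1.547 yaw -0.15 [0.6288 0.0152 0.1193] F [ 1.2 -2.2  0.8] M [-0.473 -0.319  0.258] 60.0255560874939 0.0389
```

Emit:
{"api": "send_rows", "payload": {
  "increments": [
    [0.03, 0, 0, 0, 0, 0, -1],
    [0.03, 0, 0, 0, 0, 0, -2],
    [0.03, 0, 0, 0, 0, 0, -3],
    [0.03, 0, 0, 0, 0, 0, -4],
    [0.03, 0, 0, 0, 0, 0, -5],
    [0.03, 0, 0, 0, 0, 0, -6]
  ]
}}

```text
t: 19.68
ee_pos: [0.6285, 0.0145, 0.1193]
ee_rot: [[-0.712, 0.702, 0.002], [0.702, 0.712, -0.003], [-0.004, -0.001, -1.0]]
contact_force: [0.6, -2.3, 1.5]
gripper_width: 0.0385
grip_force: 60.0
```

```bash
python3 s.py
```

```text
19.6833 q7 1.052 yaw -0.778 [0.6285 0.0145 0.1193] F [ 0.6 -2.3  1.5] M [-0.634 -0.158  0.377] 60.04748046398163 0.0385
```

Emit:
{"api": "send_rows", "payload": {
  "increments": [
    [0.03, 0, 0, 0, 0, 0, -1],
    [0.03, 0, 0, 0, 0, 0, -2],
    [0.03, 0, 0, 0, 0, 0, -3],
    [0.03, 0, 0, 0, 0, 0, -4]
  ]
}}

```text
t: 20.02
ee_pos: [0.628, 0.0142, 0.1193]
ee_rot: [[-0.365, 0.931, 0.001], [0.931, 0.365, -0.004], [-0.004, -0.0, -1.0]]
contact_force: [0.7, -3.1, 1.0]
gripper_width: 0.0389
grip_force: 60.1
```

```bash
python3 s.py
```

```text
20.0167 q7 0.721 yaw -1.197 [0.628  0.0142 0.1193] F [ 0.7 -3.1  1. ] M [-0.697 -0.038  0.404] 60.07420241832733 0.0389
```

Emit:
{"api": "send_rows", "payload": {
  "increments": [
    [0.03, 0, 0, 0, 0, 0, -1],
    [0.03, 0, 0, 0, 0, 0, -2]
  ]
}}

```text
t: 20.18
ee_pos: [0.6278, 0.0141, 0.1194]
ee_rot: [[-0.163, 0.987, 0.001], [0.987, 0.163, -0.004], [-0.004, -0.0, -1.0]]
contact_force: [0.5, -3.0, 2.1]
gripper_width: 0.0385
grip_force: 60.1
```

```bash
python3 s.py
```

```text
20.1833 q7 0.553 yaw -1.407 [0.6278 0.0141 0.1194] F [ 0.5 -3.   2.1] M [-0.621  0.033  0.428] 60.06555497646332 0.0385
```

Emit:
{"api": "send_rows", "payload": {
  "increments": [
    [0.03, 0, 0, 0, 0, 0, -1],
    [0.03, 0, 0, 0, 0, 0, -2]
  ]
}}

```text
t: 20.35
ee_pos: [0.6276, 0.0141, 0.1194]
ee_rot: [[0.045, 0.999, 0.0], [0.999, -0.045, -0.004], [-0.004, 0.0, -1.0]]
contact_force: [-0.9, -3.9, 1.6]
gripper_width: 0.0385
grip_force: 60.1
```

```bash
python3 s.py
```

```text
20.35 q7 0.385 yaw -1.616 [0.6276 0.0141 0.1194] F [-0.9 -3.9  1.6] M [-0.705  0.215  0.461] 60.11268854141235 0.0385
```

Emit:
{"api": "send_rows", "payload": {
  "increments": [
    [0.03, 0, 0, 0, 0, 0, -1],
    [0.03, 0, 0, 0, 0, 0, -2]
  ]
}}

```text
t: 20.52
ee_pos: [0.6274, 0.0142, 0.1194]
ee_rot: [[0.252, 0.968, -0.0], [0.968, -0.252, -0.004], [-0.004, 0.001, -1.0]]
contact_force: [-0.9, -3.4, 2.9]
gripper_width: 0.0382
grip_force: 60.2
```

```bash
python3 s.py
```

```text
20.5167 q7 0.216 yaw -1.825 [0.6274 0.0142 0.1194] F [-0.9 -3.4  2.9] M [-0.725  0.287  0.551] 60.15158951282501 0.0382
```

Emit:
{"api": "send_rows", "payload": {
  "increments": [
    [0.03, 0, 0, 0, 0, 0, -0.8],
    [0.03, 0, 0, 0, 0, 0, -1.5]
  ]
}}

```text
t: 20.68
ee_pos: [0.6271, 0.0142, 0.1194]
ee_rot: [[0.399, 0.917, -0.001], [0.917, -0.399, -0.004], [-0.004, 0.001, -1.0]]
contact_force: [-2.4, -3.5, 3.2]
gripper_width: 0.0387
grip_force: 60.3
```

```bash
python3 s.py
```

```text
20.6833 q7 0.089 yaw -1.982 [0.6271 0.0142 0.1194] F [-2.4 -3.5  3.2] M [-0.673  0.294  0.344] 60.25551795959473 0.0387
```

Emit:
{"api": "send_rows", "payload": {
  "increments": [
    [0.03, 0, 0, 0, 0, 0, -0.8],
    [0.03, 0, 0, 0, 0, 0, -1.5]
  ]
}}

```text
t: 20.85
ee_pos: [0.6269, 0.0142, 0.1194]
ee_rot: [[0.539, 0.842, -0.001], [0.842, -0.539, -0.003], [-0.003, 0.001, -1.0]]
contact_force: [-1.6, -3.2, 3.9]
gripper_width: 0.0384
grip_force: 60.4
```

```bash
python3 s.py
```

```text
20.85 q7 -0.041 yaw -2.14 [0.6269 0.0142 0.1194] F [-1.6 -3.2  3.9] M [-0.615  0.431  0.236] 60.373148918151855 0.0384
```

Emit:
{"api": "send_rows", "payload": {
  "increments": [
    [0.03, 0, 0, 0, 0, 0, -0.8],
    [0.03, 0, 0, 0, 0, 0, -1.5]
  ]
}}

```text
t: 21.02
ee_pos: [0.6267, 0.0144, 0.1193]
ee_rot: [[0.664, 0.748, -0.002], [0.748, -0.664, -0.003], [-0.003, 0.001, -1.0]]
contact_force: [-2.3, -2.4, 4.0]
gripper_width: 0.0388
grip_force: 60.4
```

```bash
python3 s.py
```

```text
21.0167 q7 -0.17 yaw -2.297 [0.6267 0.0144 0.1193] F [-2.3 -2.4  4. ] M [-0.605  0.425  0.377] 60.36714434623718 0.0388
```

Emit:
{"api": "send_rows", "payload": {
  "increments": [
    [0.03, 0, 0, 0, 0, 0, -0.8],
    [0.03, 0, 0, 0, 0, 0, -1.5]
  ]
}}

```text
t: 21.18
ee_pos: [0.6267, 0.0145, 0.1194]
ee_rot: [[0.772, 0.636, -0.002], [0.636, -0.772, -0.003], [-0.003, 0.001, -1.0]]
contact_force: [-3.4, -2.9, 4.0]
gripper_width: 0.0387
grip_force: 60.4
```

```bash
python3 s.py
```

```text
21.1833 q7 -0.299 yaw -2.452 [0.6267 0.0145 0.1194] F [-3.4 -2.9  4. ] M [-0.565  0.446  0.502] 60.36353588104248 0.0387
```

Emit:
{"api": "send_rows", "payload": {
  "increments": [
    [0.03, 0, 0, 0, 0, 0, -0.8],
    [0.03, 0, 0, 0, 0, 0, -1.5]
  ]
}}

```text
t: 21.35
ee_pos: [0.6266, 0.0147, 0.1194]
ee_rot: [[0.862, 0.507, -0.002], [0.507, -0.862, -0.003], [-0.003, 0.001, -1.0]]
contact_force: [-2.8, -1.6, 3.5]
gripper_width: 0.0391
grip_force: 60.4
```

```bash
python3 s.py
```

```text
21.35 q7 -0.431 yaw -2.61 [0.6266 0.0147 0.1194] F [-2.8 -1.6  3.5] M [-0.51   0.573  0.383] 60.40993809700012 0.0391
```

Emit:
{"api": "send_rows", "payload": {
  "increments": [
    [0.03, 0, 0, 0, 0, 0, -0.8],
    [0.03, 0, 0, 0, 0, 0, -1.5]
  ]
}}

```text
t: 21.52
ee_pos: [0.6264, 0.0149, 0.1193]
ee_rot: [[0.931, 0.365, -0.003], [0.365, -0.931, -0.002], [-0.003, 0.001, -1.0]]
contact_force: [-3.9, -1.9, 4.5]
gripper_width: 0.0389
grip_force: 60.5
```

```bash
python3 s.py
```

```text
21.5167 q7 -0.564 yaw -2.768 [0.6264 0.0149 0.1193] F [-3.9 -1.9  4.5] M [-0.441  0.621  0.125] 60.501612424850464 0.0389
```

Emit:
{"api": "send_rows", "payload": {
  "increments": [
    [0.03, 0, 0, 0, 0, 0, -0.8],
    [0.03, 0, 0, 0, 0, 0, -1.5]
  ]
}}

```text
t: 21.68
ee_pos: [0.6264, 0.0151, 0.1193]
ee_rot: [[0.977, 0.215, -0.003], [0.215, -0.977, -0.002], [-0.003, 0.001, -1.0]]
contact_force: [-3.3, -2.8, 4.5]
gripper_width: 0.0387
grip_force: 60.5
```

```bash
python3 s.py
```

```text
21.6833 q7 -0.697 yaw -2.925 [0.6264 0.0151 0.1193] F [-3.3 -2.8  4.5] M [-0.299  0.62   0.319] 60.465227365493774 0.0387
```

Emit:
{"api": "send_rows", "payload": {
  "increments": [
    [0.03, 0, 0, 0, 0, 0, -0.8],
    [0.03, 0, 0, 0, 0, 0, -1.5]
  ]
}}

```text
t: 21.85
ee_pos: [0.6264, 0.0153, 0.1194]
ee_rot: [[0.998, 0.061, -0.003], [0.061, -0.998, -0.002], [-0.003, 0.002, -1.0]]
contact_force: [-3.7, -2.0, 4.2]
gripper_width: 0.0387
grip_force: 60.4
```

```bash
python3 s.py
```

```text
21.85 q7 -0.831 yaw -3.081 [0.6264 0.0153 0.1194] F [-3.7 -2.   4.2] M [-0.336  0.667  0.48 ] 60.364431738853455 0.0387
```

Emit:
{"api": "send_rows", "payload": {
  "increments": [
    [0.03, 0, 0, 0, 0, 0, -0.8],
    [0.03, 0, 0, 0, 0, 0, -1.5]
  ]
}}

```text
t: 22.02
ee_pos: [0.6263, 0.0154, 0.1193]
ee_rot: [[0.995, -0.097, -0.003], [-0.097, -0.995, -0.001], [-0.003, 0.002, -1.0]]
contact_force: [-3.1, -1.3, 5.6]
gripper_width: 0.0383
grip_force: 60.5
```

```bash
python3 s.py
```

```text
22.0167 q7 -0.967 yaw 3.044 [0.6263 0.0154 0.1193] F [-3.1 -1.3  5.6] M [-0.285  0.699  0.226] 60.50739526748657 0.0383
```

Emit:
{"api": "send_rows", "payload": {
  "increments": [
    [0.03, 0, 0, 0, 0, 0, -0.8],
    [0.03, 0, 0, 0, 0, 0, -1.5]
  ]
}}

```text
t: 22.18
ee_pos: [0.6263, 0.0156, 0.1193]
ee_rot: [[0.968, -0.252, -0.003], [-0.252, -0.968, -0.001], [-0.002, 0.002, -1.0]]
contact_force: [-3.4, -1.4, 3.5]
gripper_width: 0.0383
grip_force: 60.5
```

```bash
python3 s.py
```

```text
22.1833 q7 -1.104 yaw 2.887 [0.6263 0.0156 0.1193] F [-3.4 -1.4  3.5] M [-0.164  0.68   0.157] 60.475056767463684 0.0383
```

Emit:
{"api": "send_rows", "payload": {
  "increments": [
    [0.03, 0, 0, 0, 0, 0, -0.8],
    [0.03, 0, 0, 0, 0, 0, -1.6],
    [0.03, 0, 0, 0, 0, 0, -2.4],
    [0.03, 0, 0, 0, 0, 0, -2.4]
  ]
}}

```text
t: 22.52
ee_pos: [0.6266, 0.0159, 0.1193]
ee_rot: [[0.876, -0.483, -0.003], [-0.483, -0.876, -0.001], [-0.002, 0.002, -1.0]]
contact_force: [-4.8, 0.2, 5.7]
gripper_width: 0.0387
grip_force: 60.6
```

```bash
python3 s.py
```

```text
22.5167 q7 -1.323 yaw 2.637 [0.6266 0.0159 0.1193] F [-4.8  0.2  5.7] M [-0.14   0.666 -0.006] 60.586098432540894 0.0387
```

Emit:
{"api": "send_rows", "payload": {
  "increments": [
    [0.045, 0, 0, 0, 0, 0, 0],
    [0.06, 0, 0, 0, 0, 0, 0],
    [0.07, 0, 0, 0, 0, 0, 0],
    [0.07, 0, 0, 0, 0, 0, 0],
    [0.07, 0, 0, 0.02, 0, 0, 0],
    [0.07, 0, 0, 0.05, 0, 0, 0],
    [0.07, 0, 0, 0.08, 0, 0, 0],
    [0.07, 0, 0, 0.1, 0, 0, 0]
  ]
}}

```text
t: 23.18
ee_pos: [0.6284, 0.0159, 0.2217]
ee_rot: [[0.877, -0.481, 0.003], [-0.481, -0.877, -0.001], [0.003, -0.001, -1.0]]
contact_force: [0.4, -0.2, -0.1]
gripper_width: 0.0699
grip_force: 0.0
```

Emit:
{"api": "send_rows", "payload": {
  "increments": [
    [0.07, -0.03, 0, 0.03, 0, 0, 0],
    [0.07, -0.06, 0, 0.06, 0, 0, 0],
    [0.07, -0.09, 0, 0.08, 0, 0, 0],
    [0.07, -0.12, 0, 0.1, 0, 0, 0],
    [0.07, -0.15, 0, 0.1, 0, 0, 0],
    [0.07, -0.15, 0, 0.1, 0, 0, 0]
  ]
}}

```text
t: 23.68
ee_pos: [0.4727, 0.0153, 0.3199]
ee_rot: [[0.875, -0.484, -0.002], [-0.484, -0.875, 0.006], [-0.005, -0.005, -1.0]]
contact_force: [0.1, -0.2, -1.0]
gripper_width: 0.0699
grip_force: 0.0
```

```bash
python3 s.py; python3 - <<'E'
from bench import manip
from h import *
d=manip.get_image('wrist');np.savez('wrist10.npz',**d)
w=cloud(d);ex=np.array([.9918,.128]);ey=np.array([-.128,.9918])
q=w.reshape(-1,3);q=q[~np.isnan(q[:,0])]
r=q[:,:2]-[.5915,-.055];J=np.c_[r@ex,r@ey,q[:,2]]
P=J[(J[:,2]>.043)&(J[:,2]<.056)&(J[:,0]<.07)&(J[:,0]>-.06)&(J[:,1]>-.1)&(J[:,1]<.1)]
for n,a in (('right',(1,-1,(-.02,.05))),('front',(0,-1,(-.05,.06))),('left',(1,1,(-.03,0.01)))):
    try:print(n,edge(P,*a))
    except Exception as e:print(n,e)
cv2.imwrite('pics/w10.png',cv2.resize(d['img'][:,:,::-1],(800,600)))
E
```

```text
23.6833 q7 -1.557 yaw 2.636 [0.4727 0.0153 0.3199] F [ 0.1 -0.2 -1. ] M [-0.023  0.015 -0.042] 0.0 0.0699
right (array([-0.00473177, -0.0581967 ]), np.int64(14), np.float64(0.00042830105374788973))
front (array([-0.00050363, -0.03444984]), np.int64(28), np.float64(0.0004564279204442798))
left (array([0.00281244, 0.08484091]), np.int64(10), np.float64(0.000341407693017803))
```

```bash
python3 - <<'E'
from h import *
ex=np.array([.9918,.128]);ey=np.array([-.128,.9918])
for f in ('wrist7.npz','wrist10.npz'):
    d=np.load(f);w=cloud(d);q=w[:(230 if '7' in f else 384)].reshape(-1,3);q=q[~np.isnan(q[:,0])]
    r=q[:,:2]-[.5915,-.055];J=np.c_[r@ex,r@ey,q[:,2]]
    P=J[(J[:,2]>.043)&(J[:,2]<.056)&(J[:,0]<.07)&(J[:,0]>-.06)&(J[:,1]>-.1)&(J[:,1]<.1)]
    B=J[(J[:,2]>.014)&(J[:,2]<.022)&(J[:,1]>-.2)&(J[:,1]<.16)]
    print(f,'panel right',edge(P,1,-1,(-.02,.05)),'base right',edge(B,1,-1,(-.06,.05)),'base front',edge(B,0,-1,(-.12,.08)))
# knob: line direction on top and notch on flange, in world xy
d=np.load('wrist10.npz');w=cloud(d);g=cv2.cvtColor(d['img'],cv2.COLOR_RGB2GRAY)
r=np.hypot(w[...,0]-.6275,w[...,1]-.017)
for n,z0,z1,r0,r1 in (('top',.154,.162,.008,.017),('flange',.108,.122,.0205,.027)):
    m=(w[...,2]>z0)&(w[...,2]<z1)&(r>r0)&(r<r1);a=np.arctan2(w[...,1]-.017,w[...,0]-.6275)[m]
    b=((a+np.pi)/(2*np.pi)*24).astype(int)%24
    print(n,m.sum(),[(round(-np.pi+(k+.5)*np.pi/12,2),int(np.median(g[m][b==k])),int(g[m][b==k].min()),int(g[m][b==k].max())) for k in range(24) if (b==k).any()])
E
```

```text
wrist7.npz panel right (array([ 0.00863404, -0.06028341]), np.int64(18), np.float64(0.0002626853428393844)) base right (array([-0.00599221, -0.14964002]), np.int64(24), np.float64(0.00014740686422620602)) base front (array([-0.02211735, -0.09961092]), np.int64(40), np.float64(0.0006852218451803872))
wrist10.npz panel right (array([-0.00473177, -0.0581967 ]), np.int64(14), np.float64(0.00042830105374788973)) base right (array([ 1.04693849, -0.11648542]), np.int64(15), np.float64(0.0033600247134871874)) base front (array([-0.58519092, -0.14195786]), np.int64(32), np.float64(0.01898069260966245))
top 767 [(-3.01, 153, 31, 255), (-2.75, 243, 108, 253), (-2.49, 241, 239, 250), (-2.23, 242, 240, 251), (-1.96, 243, 240, 251), (-1.7, 245, 243, 254), (-1.44, 246, 243, 249), (-1.18, 243, 240, 247), (-0.92, 243, 241, 249), (-0.65, 242, 239, 245), (-0.39, 241, 238, 251), (-0.13, 242, 230, 249), (0.13, 242, 238, 251), (0.39, 243, 231, 250), (0.65, 243, 229, 250), (0.92, 244, 237, 247), (1.18, 244, 238, 247), (1.44, 245, 243, 248), (1.7, 246, 245, 250), (1.96, 247, 245, 250), (2.23, 244, 242, 247), (2.49, 243, 240, 248), (2.75, 242, 240, 252), (3.01, 242, 240, 255)]
flange 346 [(-3.01, 68, 23, 88), (-2.75, 48, 26, 86), (-2.49, 44, 22, 50), (-2.23, 44, 31, 52), (-1.96, 45, 32, 56), (-1.7, 43, 36, 59), (-1.44, 93, 31, 184), (-1.18, 43, 21, 108), (-0.92, 52, 27, 78), (1.7, 84, 78, 91), (1.96, 79, 70, 92), (2.23, 80, 74, 92), (2.49, 80, 21, 89), (2.75, 80, 67, 90), (3.01, 80, 55, 89)]
```

```bash
python3 -c "
from bench import manip
print(manip.hand_in())"
```

```text
the job is handed in; nothing more can be done
None
```

The panel was pushed home against both fences at 9 N or less and clamped, with about 1.6 rad of ratchet slip measured between line and notch (three clicks, within two to six). I let go of the knob, cleared the arm and handed in at about 24 s; the hand-in returned no verdict, and I could not re-check the panel's position against the jig's edges after clamping.

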